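# Shut the vent of the balance case

## Task

Push the glazed door on top of the low balance case sideways by its raised wooden rail until it is fully open against its stop, sliding it in its grooves and not lifting it. Then push the uncovered lever with the crossbar handle (the draught vent) all the way over, away from the robot, to its shut stop. Leave the ball-ended lever and the things standing around the case as they are, leave the door open, and finish clear of everything.

Things in the scene. Friction and masses are not known exactly. Their poses are not given: they have to be found in the camera images.
- case: Fixed low mahogany case, 220 (x) by 460 (y) by 100 mm. Origin: centre of its underside, on the slate; x away from the robot (yaw varies), y left, z up. Open well: x -85 to 85, y -205 to -5, floor z 30 mm. Left of it a flat top at z 100, over which the door slides. Brass guide strips along y at x = +-98, up to z 108. A glazed chamber, 215 high, stands at y 230 to 400 mm.
- door_slide (a joint): How far the glazed door is open, in m: 0 = covers the well, 0.20 = fully open against its stop. Opens along the case's +y. Drags with about 2 N of friction, stays where it is left. It may start a little open.
- door_lift (a joint): How far the door is lifted out of its grooves, in m: 0 = lying in them. The door (0.6 kg) is held down only by its weight.
- door_rail (a point): Top centre of the wooden rail on the door, at case x = 0, y = -202.5 mm + door_slide, 131.5 mm above the slate. The rail is 15 mm wide (y), 130 mm long (x), from 108 to 131.5 mm above the slate, along the door's right edge: nothing of the door is right of it. Push its right-hand face. The door is a 180 (x) by 210 mm (y) frame with a glass pane, 101 to 108.5 mm above the slate.
- vent (a joint): Angle of the vent lever (the one with the crossbar), rad: 0 = leaning 0.5 rad towards the robot (case -x), 0.5 = upright, 1.0 = leaning 0.5 rad away from the robot (case +x), at its shut stop. Starts at 0 to 0.25. Resists with about 2 N at the crossbar, stays where it is left.
- vent_tip (a point): Centre of the vent lever's crossbar, a brass bar 12 mm thick and 44 mm long along the case's y, on a 9 mm stem. It is 50 mm from the pivot; the pivot lies in the well 42 mm above the slate. The crossbar's centre is 86 to 92 mm above the slate, just under the closed door.
- arrest_tip (a point): Centre of the 20 mm brass ball on the other lever, which must not be moved: a lever of the same kind, 47 mm from pivot to ball centre, in the same well about 90 mm to one side of the vent lever (left or right), at any angle. The ball's centre is 83 to 89 mm above the slate.
- weight: Loose bystander: brass cylinder weight with a knob, 32 mm across, 50 mm high, on the slate. Origin: centre of its underside.
- bottle: Loose bystander: glass weighing bottle with a ball-knobbed stopper, 40 mm across, 74 mm high, upright on the slate. Origin: centre of its underside.
- boat: Loose bystander: open aluminium weighing boat, 70 by 45 by 12 mm, on the slate. Origin: centre of its underside.
- forceps: Loose bystander: bone-tipped brass forceps lying on the slate, 128 mm long (x), 26 mm wide, 8 mm high. Origin: middle of the underside.

How it is judged:
By the outcome, as a careful person would: the job done as asked, in the order asked, and still so for the second after the job is handed in, with the robot touching nothing.
It also fails if it takes over 48 s, if anything falls off the work surface, if the arm or the gripper's body presses on something with over 40 N, if the wrist force passes 120 N, or if a joint passes its speed limit or range.

## Robot

A 6-joint arm with a two-finger parallel gripper is mounted at the origin on the work surface. World frame = base frame: x ahead of the robot, y to its left, z up, the work surface at z = 0. Lengths are in m, angles in rad, forces in N, time in s.
With the tool pointing down it reaches from about 0.425 to 0.95 m from the base axis. Payload 3.5 kg.
Tool frame: the origin (TCP) lies at the very end of the fingers, on their centre line; the grasp point (between the pads) lies behind it (ctrl.grasp_offset is the z of the grasp point in the tool frame, in m); z points along the fingers, x is the direction in which the jaws open and shut, and the axes are right-handed (so a half turn about z gives the same grasp; the last joint's range is limited). The gripper opens to 85 mm and grips with 20 to 120 N. Pads are 22 mm wide; open, the fingers measure 114 mm over their backs; the gripper's body (76 mm by 85 mm) begins 54 mm behind the grasp point. The pads swing forward as they close: fully open they stand 13 mm farther back than shut.
Start: joints at [1.036, 0.286, 1.577, -0, 1.279, -0.15], TCP at [0.253, 0.626, 0.231] pointing down, gripper open.
Joint ranges: [-2.77, 2.77], [-0.9, 2.22], [0.21, 2.48], [-1.53, 4.67], [0.24, 2.81], [-2.84, 2.84]. Speed limits (rad/s): [2.79, 2.79, 3.14, 3.14, 3.14, 3.14].

## Interface

Orientations are given as a unit quaternion [x, y, z, w].
In Python, from plant import ctrl gives the robot as it stands.
- The arm moves only by the shell command python3 -m jog 'ROWS' [FORCE]. ROWS is JSON, a list of rows, each an object with "grip": the closure, from 0 (fully open) to 1 (shut); "xyz": the shift along the tool's x, y, z in m, a list of three; "dr": the turn, a rotation vector about the tool's x, y, z in rad, a list of three. A call has 1 to 12 rows; each row is the pose to reach, as a shift and turn from the pose commanded when the call began, along the tool's axes at that moment; what a row does not reach only later rows make up. A row lasts 1/12 s, in which the tool goes at most 41.7 mm and 7.16 degrees, less where a joint would pass 70% of its speed; a pose out of reach is approached as far as the arm can. A call with a gripper value outside its range is refused whole. The fingers move at their own pace and stop on an object; FORCE is the grip in N (left out, the last holds). Time passes only in rows, so rows that repeat a pose let the fingers close. It gives the time, the measured TCP pose, the force and the opening at its end, in the units of the state.
- ctrl.get_state(): the state, without advancing time (a new reading comes with each control period).
- ctrl.read_camera(name): name is "side" or "top"; returns the picture (420x560x3 uint8, red, green, blue); there is no depth.
- ctrl.get_calibration(name): a dict with "mtx" (3x3 intrinsics, pixels), "k1" (the pictures are not rectified: a ray, as slopes to the right and down, at radius r is drawn at 1 + k1 r^2 times it, then the intrinsics apply), "R" (3x3) and "t" (3): a world point X has camera coordinates R X + t. Camera axes: x right, y down, z forward; pixel columns grow to the right and rows downward; lengths in m; the calibration is good to about 2 mm. A picture is of the moment at which its call begins. get_calibration takes no time and is no camera call.
- ctrl.sign_off(): hands the job in, once; it reports no verdict.
The state is a dict: "time": time; "qpos": joint angles; "dq": joint speeds; "joint_efforts": joint torques, N m; "eef_pos": TCP position; "tcp_rot": TCP orientation; "contact_force": force on the tool from outside, world axes, zero at the start; "wrist_torque": the same for the moment, N m; "opening": opening from 0.0 (shut) to 1.0 (fully open).
Only numpy, scipy, OpenCV 4.12 (cv2) and the standard library are available. Lean on these libraries where they do the work, as an engineer would, in place of code of your own. Each camera call takes 0.05 s, during which the arm holds its last target.

## Working session

There is one attempt and no reset: what is moved stays moved. The work goes in short steps, Python scripts to look and compute and a shell command to move; the robot and the scene stay as the last step left them, time stands still between calls to the robot, and variables do not carry over. Pictures are saved under pics/ and viewed, and the job is handed in when it is done.

```bash
mkdir -p pics; ls; python3 - <<'E'
from plant import ctrl
import cv2
for n in("top","side"):
    im=ctrl.read_camera(n); cv2.imwrite(f"pics/{n}0.png",im[:,:,::-1])
    c=ctrl.get_calibration(n); print(n,c)
print(ctrl.get_state(),ctrl.grasp_offset)
E
```

```text
pics
top {'mtx': array([[396.91268282,   0.        , 277.71351861],
       [  0.        , 396.91268282, 211.64399572],
       [  0.        ,   0.        ,   1.        ]]), 'k1': 0.016747976663968295, 'R': array([[ 0.02681998, -0.9992411 , -0.02824748],
       [-0.9904181 , -0.02273244, -0.13621754],
       [ 0.13547203,  0.03163017, -0.99027615]]), 't': array([-0.06980953,  0.61253244,  0.77665988])}
side {'mtx': array([[380.63908851,   0.        , 279.36850594],
       [  0.        , 380.63908851, 206.91735758],
       [  0.        ,   0.        ,   1.        ]]), 'k1': -0.09740456107594571, 'R': array([[ 0.99575227, -0.09091892, -0.01453167],
       [-0.07730753, -0.73986399, -0.66829995],
       [ 0.05000965,  0.6665846 , -0.74374996]]), 't': array([-0.62528304,  0.05312844,  0.97156063])}
{'time': 0.1, 'qpos': array([ 1.03600561e+00,  2.87104241e-01,  1.57804367e+00, -4.30201456e-05,
        1.27857875e+00, -1.50015842e-01]), 'dq': array([ 0.00023846, -0.00152265, -0.00489607,  0.00221494,  0.00162149,
       -0.00068125]), 'joint_efforts': array([ 9.48250381e-04, -4.07299054e+01, -2.93700063e+01, -1.29518821e-04,
        3.41909312e-03, -1.25403201e-05]), 'eef_pos': array([0.25304688, 0.62513126, 0.2300603 ]), 'tcp_rot': array([ 8.29257917e-01,  5.58865072e-01, -9.55181803e-04,  4.75972228e-04]), 'contact_force': array([-0.14360234, -0.21573369,  0.12857242]), 'wrist_torque': array([ 0.03488022, -0.02601696,  0.00949305]), 'opening': 1.0024043020071711} -0.0187
```

View pics/top0.png

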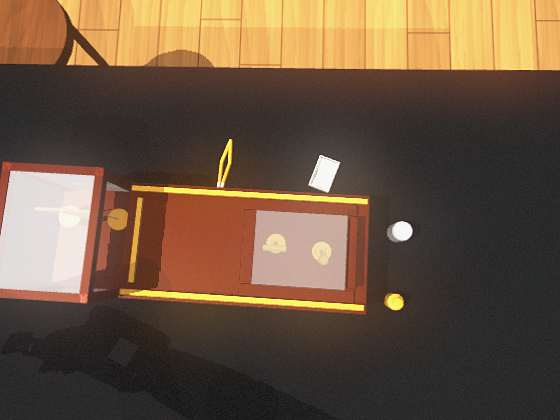

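View pics/side0.png

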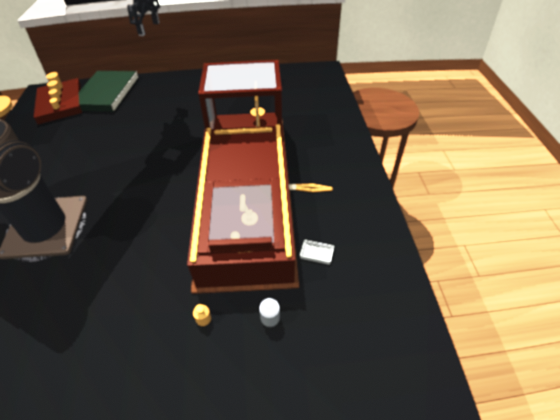

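The top view shows the case with its chamber at the left. The door's right edge is near column 357, and two discs in the well show through the pane at about (275,243) and (321,252). The weight is near (395,301) and the bottle near (401,231). I'll zoom in for accurate corners.

```bash
python3 - <<'E'
import cv2
a=cv2.imread("pics/top0.png")[170:330,225:425]; cv2.imwrite("pics/top0z.png",cv2.resize(a,None,fx=4,fy=3.75,interpolation=cv2.INTER_CUBIC)[:600])
a=cv2.imread("pics/side0.png")[170:330,180:340]; cv2.imwrite("pics/side0z.png",cv2.resize(a,None,fx=3.75,fy=3.75,interpolation=cv2.INTER_CUBIC))
E
```

```text
(no output)
```

View pics/top0z.png

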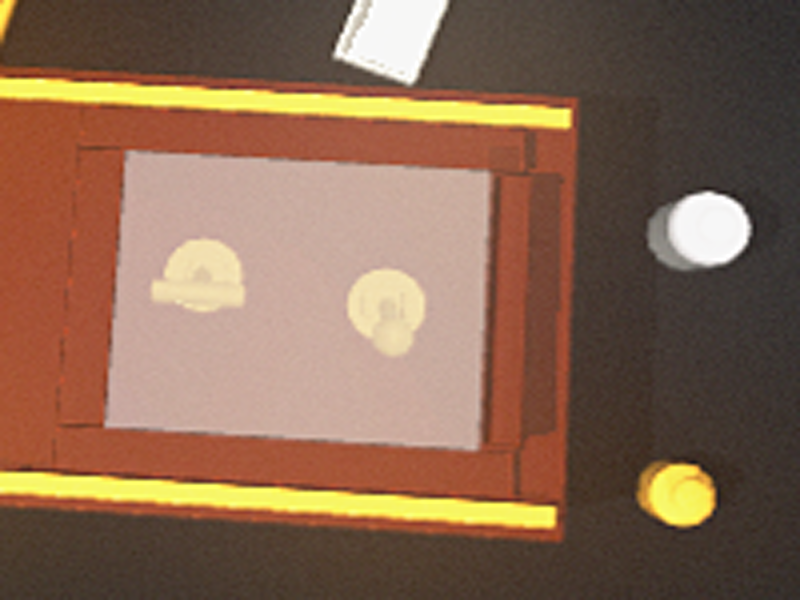

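View pics/side0z.png

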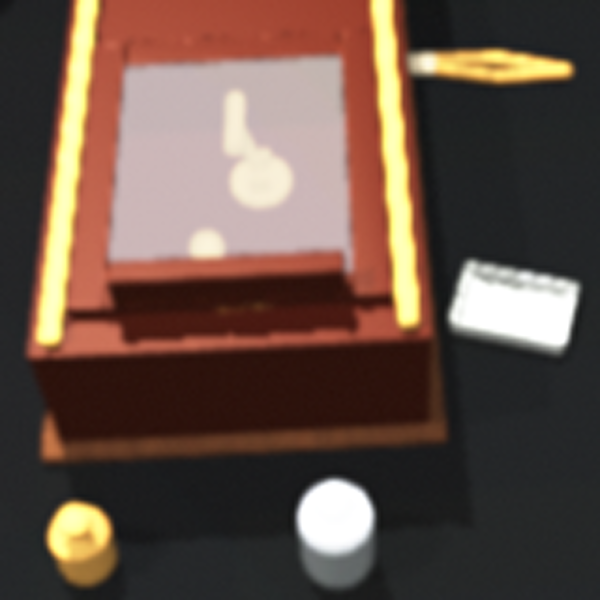

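```bash
cat > h.py <<'E'
import numpy as np,cv2
from plant import ctrl
from scipy.optimize import least_squares
C={n:ctrl.get_calibration(n) for n in("top","side")}
def proj(n,X):
    c=C[n];p=np.atleast_2d(X)@c["R"].T+c["t"];s=p[:,:2]/p[:,2:];r2=(s**2).sum(1,keepdims=True)
    s=s*(1+c["k1"]*r2);return s*c["mtx"][[0,1],[0,1]]+c["mtx"][:2,2]
def at_z(n,uv,z):
    c=C[n];d=(np.array(uv)-c["mtx"][:2,2])/c["mtx"][[0,1],[0,1]];s=d.copy()
    for _ in range(20): s=d/(1+c["k1"]*(s@s))
    r=c["R"].T@np.r_[s,1];o=-c["R"].T@c["t"];return o+r*(z-o[2])/r[2]
def tri(uvt,uvs,x0=(.5,0,.1)):
    return least_squares(lambda X:np.r_[proj("top",X)[0]-uvt,proj("side",X)[0]-uvs],x0)
def W(p,X):
    X=np.atleast_2d(X);c,s=np.cos(p[2]),np.sin(p[2]);return np.c_[p[0]+c*X[:,0]-s*X[:,1],p[1]+s*X[:,0]+c*X[:,1],X[:,2]]
def inv(p,X):
    d=np.array(X)[:2]-p[:2];c,s=np.cos(p[2]),np.sin(p[2]);return np.array([c*d[0]+s*d[1],-s*d[0]+c*d[1],X[2]])
zt=lambda x,y:(x/4+225-.4,y/3.75+170-.4)
zs=lambda x,y:(x/3.75+180-.4,y/3.75+170-.4)
E
python3 - <<'E'
from h import *
print("corners z.1",[at_z("top",zt(*q),.1).round(4) for q in((577,98),(562,540))],[at_z("side",zs(*q),.1).round(4) for q in((433,335),(28,357))])
obs=[("top",zt(577,98),(.11,-.23,.1)),("top",zt(562,540),(-.11,-.23,.1)),("side",zs(433,335),(.11,-.23,.1)),("side",zs(28,357),(-.11,-.23,.1))]
# strip points: constrain case x only, far strip +.098 , near -.098
lines=[("top",zt(571,117),.098),("top",zt(0,88),.098),("top",zt(556,517),-.098),("top",zt(0,483),-.098)]
def f(p,full=False):
    r=[]
    for n,uv,X in obs: r+=list((at_z(n,uv,.1)-W(p,X)[0])[:2]*1e3)
    for n,uv,x in lines: r.append((inv(p,at_z(n,uv,.108))[0]-x)*1e3)
    return np.array(r)
s=least_squares(f,(.5,.0,0));p=s.x;print(p,s.fun.round(1))
np.save("case.npy",p)
ci=lambda n,uv,z:inv(p,at_z(n,uv,z)).round(4)
print("rail R top",[ci("top",zt(*q),.1315) for q in((562,175),(525,440),(530,178),(497,175),(484,440),)])
print("rail side R top edge",[ci("side",zs(*q),.1315) for q in((110,280),(345,262),(110,265),(340,252))])
v=tri(zt(198,293),zs(234,122));print("vent",v.x,v.fun.round(1),inv(p,v.x))
v=tri(zt(393,337),zs(207,243));print("arrest",v.x,v.fun.round(1),inv(p,v.x))
print("vent disc z30",ci("top",zt(203,275),.032),"arr",ci("top",zt(386,305),.032))
for k,q,z in(("bottle",(710,228),.07),("weight",(690,495),.045),("boat",(400,20),.01)): print(k,at_z("top",zt(*q),z),ci("top",zt(*q),z))
E
```

```text
corners z.1 [array([ 0.6406, -0.2293,  0.1   ]), array([ 0.4214, -0.2214,  0.1   ])] [array([ 0.6407, -0.2292,  0.1   ]), array([ 0.42 , -0.222,  0.1  ])]
[ 0.53873458  0.00438139 -0.03445572] [-0.2 -0.1  0.5  0.3 -0.   0.1 -0.8 -0.3  0.5  0.1 -0.  -0.1]
rail R top [array([ 0.0657, -0.2184,  0.1315]), array([-0.0614, -0.2061,  0.1315]), array([ 0.0634, -0.2041,  0.1315]), array([ 0.064 , -0.1892,  0.1315]), array([-0.0625, -0.188 ,  0.1315])]
rail side R top edge [array([-0.0628, -0.2046,  0.1315]), array([ 0.0641, -0.2007,  0.1315]), array([-0.0634, -0.1944,  0.1315]), array([ 0.0617, -0.1938,  0.1315])]
vent [ 0.53699143 -0.05117929  0.0911709 ] [ 0.   0.3  0.4 -0.1] [ 0.00017189 -0.05558776  0.0911709 ]
arrest [ 0.51777302 -0.14427284  0.08895511] [ 0.  0.  0. -0.] [-0.01582814 -0.1492881   0.08895511]
vent disc z30 [ 0.0133 -0.0551  0.032 ] arr [ 0.0026 -0.1497  0.032 ]
bottle [ 0.57872646 -0.29935776  0.07      ] [ 0.0504 -0.3022  0.07  ]
weight [ 0.44039666 -0.29428898  0.045     ] [-0.088  -0.3019  0.045 ]
boat [ 0.70057155 -0.15259694  0.01      ] [ 0.1671 -0.1513  0.01  ]
```

The case pose fits to under 1 mm. The door is about 5 mm open, and the vent is the left lever at case (0, -0.056). The ball is at case (-0.016, -0.149). Next I'll work out the waypoints.

```bash
cat >> h.py <<'E'
from scipy.spatial.transform import Rotation as Ro
P=np.load("case.npy") if __import__("os").path.exists("case.npy") else None
def st():
    s=ctrl.get_state();R=Ro.from_quat(s["tcp_rot"]);return s,R
def todo(cx,cy,z):
    s,R=st();Xw=W(P,(cx,cy,z))[0];d=R.inv().apply(Xw-s["eef_pos"])
    T=Ro.from_matrix(np.c_[[np.cos(P[2]),np.sin(P[2]),0],[np.sin(P[2]),-np.cos(P[2]),0],[0,0,-1]])
    print("world",Xw.round(4),"xyz",d.round(4),"dr",(R.inv()*T).as_rotvec().round(4))
def rep():
    s,R=st();print(s["time"],"case",inv(P,s["eef_pos"]).round(4),"F case",Ro.from_euler("z",-P[2]).apply(s["contact_force"]).round(2),"open",s["opening"],s["qpos"].round(2))
E
python3 - <<'E'
from h import *
rep()
todo(0,.15,.35);todo(0,-.25,.20);todo(0,-.25,.35)
E
```

```text
0.1 case [-0.3069  0.6105  0.2301] F case [-0.14 -0.22  0.13] open 1.0024043020071711 [ 1.04  0.29  1.58 -0.    1.28 -0.15]
world [0.5439 0.1543 0.35  ] xyz [-0.3275  0.4463 -0.1194] dr [1.0000e-03 2.0000e-03 1.2205e+00]
world [ 0.5301 -0.2455  0.2   ] xyz [-0.7029  0.5836  0.0314] dr [1.0000e-03 2.0000e-03 1.2205e+00]
world [ 0.5301 -0.2455  0.35  ] xyz [-0.7032  0.5836 -0.1186] dr [1.0000e-03 2.0000e-03 1.2205e+00]
```

```bash
R='';python3 -m jog '[{"grip":1,"xyz":[0,0,-0.04],"dr":[0,0,0]},{"grip":1,"xyz":[0,0,-0.08],"dr":[0,0,0.1]},{"grip":1,"xyz":[0,0,-0.12],"dr":[0,0,0.2]},{"grip":1,"xyz":[-0.327,0.446,-0.12],"dr":[0.001,0.002,1.22]},{"grip":1,"xyz":[-0.327,0.446,-0.12],"dr":[0.001,0.002,1.22]},{"grip":1,"xyz":[-0.327,0.446,-0.12],"dr":[0.001,0.002,1.22]},{"grip":1,"xyz":[-0.327,0.446,-0.12],"dr":[0.001,0.002,1.22]},{"grip":1,"xyz":[-0.327,0.446,-0.12],"dr":[0.001,0.002,1.22]},{"grip":1,"xyz":[-0.327,0.446,-0.12],"dr":[0.001,0.002,1.22]},{"grip":1,"xyz":[-0.327,0.446,-0.12],"dr":[0.001,0.002,1.22]},{"grip":1,"xyz":[-0.327,0.446,-0.12],"dr":[0.001,0.002,1.22]},{"grip":1,"xyz":[-0.327,0.446,-0.12],"dr":[0.001,0.002,1.22]}]' 60
python3 -c "
from h import *
rep();todo(0,-.25,.3)"
```

```text
time: 1.1
eef_pos: [0.4508, 0.3047, 0.3509]
tcp_rot: [1.0, -0.019, 0.0, -0.001]
contact_force: [0.2, 0.3, 0.2]
opening: 0.003
1.1 case [-0.0983  0.2971  0.3509] F case [0.15 0.31 0.2 ] open 0.0033853414348035916 [ 0.41 -0.07  1.75  0.    1.46  0.45]
world [ 0.5301 -0.2455  0.3   ] xyz [0.1004 0.5468 0.05  ] dr [-0.0016 -0.0005 -0.0039]
```

```bash
python3 -m jog '[{"grip":1,"xyz":[0.1,0.547,0.05],"dr":[0,0,0]},{"grip":1,"xyz":[0.1,0.547,0.05],"dr":[0,0,0]},{"grip":1,"xyz":[0.1,0.547,0.05],"dr":[0,0,0]},{"grip":1,"xyz":[0.1,0.547,0.05],"dr":[0,0,0]},{"grip":1,"xyz":[0.1,0.547,0.05],"dr":[0,0,0]},{"grip":1,"xyz":[0.1,0.547,0.05],"dr":[0,0,0]},{"grip":1,"xyz":[0.1,0.547,0.05],"dr":[0,0,0]},{"grip":1,"xyz":[0.1,0.547,0.05],"dr":[0,0,0]},{"grip":1,"xyz":[0.1,0.547,0.05],"dr":[0,0,0]},{"grip":1,"xyz":[0.1,0.547,0.05],"dr":[0,0,0]},{"grip":1,"xyz":[0.1,0.547,0.05],"dr":[0,0,0]},{"grip":1,"xyz":[0.1,0.547,0.05],"dr":[0,0,0]}]'
python3 -c "
from h import *
rep();todo(0,-.25,.16)"
```

```text
time: 2.1
eef_pos: [0.5229, -0.1879, 0.3051]
tcp_rot: [1.0, -0.017, 0.0, -0.001]
contact_force: [0.9, 0.8, 0.3]
opening: -0.0
2.1 case [-0.0092 -0.1927  0.3051] F case [0.84 0.83 0.33] open -0.0003253710701982653 [-0.53 -0.03  1.79  0.    1.38 -0.49]
world [ 0.5301 -0.2455  0.16  ] xyz [0.0091 0.0576 0.145 ] dr [-0.0023 -0.0005  0.0001]
```

```bash
python3 -m jog '[{"grip":1,"xyz":[0.009,0.04,0],"dr":[0,0,0]},{"grip":1,"xyz":[0.009,0.04,0.04],"dr":[0,0,0]},{"grip":1,"xyz":[0.009,0.04,0.08],"dr":[0,0,0]},{"grip":1,"xyz":[0.009,0.04,0.12],"dr":[0,0,0]},{"grip":1,"xyz":[0.009,0.04,0.14],"dr":[0,0,0]},{"grip":1,"xyz":[0.009,0.04,0.14],"dr":[0,0,0]},{"grip":1,"xyz":[0.009,0.04,0.14],"dr":[0,0,0]}]'
python3 -c "
from h import *
rep();todo(0,-.25,.115)
import cv2
for n in('top','side'): cv2.imwrite(f'pics/{n}1.png',ctrl.read_camera(n)[:,:,::-1])
rep()"
```

```text
time: 2.68
eef_pos: [0.5303, -0.2255, 0.1642]
tcp_rot: [1.0, -0.017, -0.001, -0.002]
contact_force: [0.5, 0.8, 1.1]
opening: 0.003
2.6833 case [-0.0005 -0.23    0.1642] F case [0.47 0.85 1.08] open 0.003270753539137868 [-0.58  0.14  1.88  0.    1.13 -0.55]
world [ 0.5301 -0.2455  0.115 ] xyz [0.0006 0.0202 0.0491] dr [-0.0037  0.0021  0.0004]
2.7833 case [ 0.0016 -0.2311  0.1681] F case [-0.25  0.    0.55] open 0.0007955157015426228 [-0.58  0.13  1.88  0.    1.13 -0.55]
```

View pics/side1.png

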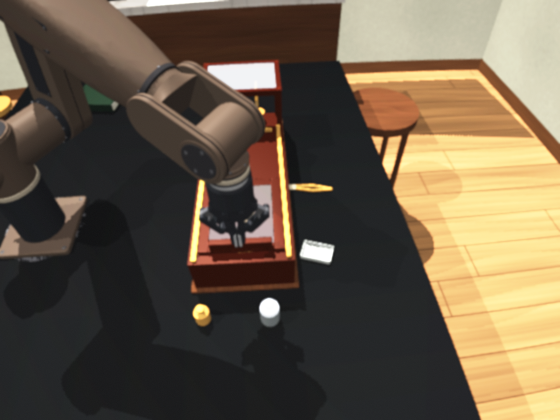

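View pics/top1.png

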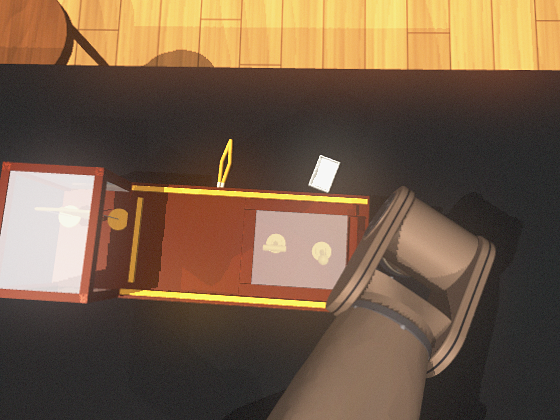

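The side view shows the closed fingertips at about (238,243), above the right end of the case and short of the rail. Nothing in the scene has moved. I'll go down behind the rail.

```bash
python3 -m jog '[{"grip":1,"xyz":[-0.001,0.02,0],"dr":[0,0,0]},{"grip":1,"xyz":[-0.001,0.02,0.03],"dr":[0,0,0]},{"grip":1,"xyz":[-0.001,0.02,0.05],"dr":[0,0,0]},{"grip":1,"xyz":[-0.001,0.02,0.05],"dr":[0,0,0]},{"grip":1,"xyz":[-0.001,0.02,0.05],"dr":[0,0,0]},{"grip":1,"xyz":[-0.001,0.02,0.05],"dr":[0,0,0]}]'
python3 -c "
from h import *
rep();todo(0,-.25,.115);todo(0,-.21,.115)"
```

```text
time: 3.28
eef_pos: [0.531, -0.2467, 0.1185]
tcp_rot: [1.0, -0.017, 0.002, 0.0]
contact_force: [0.9, -0.5, -0.6]
opening: -0.003
3.2833 case [ 0.0009 -0.2512  0.1185] F case [ 0.87 -0.46 -0.63] open -0.002640552894265597 [-0.61  0.21  1.89  0.    1.04 -0.58]
world [ 0.5301 -0.2455  0.115 ] xyz [-0.001  -0.0012  0.0035] dr [ 0.0007 -0.0049  0.0008]
world [ 0.5315 -0.2055  0.115 ] xyz [-0.0009 -0.0412  0.0035] dr [ 0.0007 -0.0049  0.0008]
```

```bash
python3 -m jog '[{"grip":1,"xyz":[0,-0.010,0.003],"dr":[0,0,0]},{"grip":1,"xyz":[0,-0.020,0.003],"dr":[0,0,0]},{"grip":1,"xyz":[0,-0.028,0.003],"dr":[0,0,0]},{"grip":1,"xyz":[0,-0.034,0.003],"dr":[0,0,0]},{"grip":1,"xyz":[0,-0.040,0.003],"dr":[0,0,0]},{"grip":1,"xyz":[0,-0.046,0.003],"dr":[0,0,0]},{"grip":1,"xyz":[0,-0.053,0.003],"dr":[0,0,0]},{"grip":1,"xyz":[0,-0.060,0.003],"dr":[0,0,0]},{"grip":1,"xyz":[0,-0.068,0.003],"dr":[0,0,0]},{"grip":1,"xyz":[0,-0.076,0.003],"dr":[0,0,0]}]'
python3 -c "
from h import *
rep();todo(0,-.021,.115)"
```

```text
time: 4.12
eef_pos: [0.5324, -0.1694, 0.1131]
tcp_rot: [1.0, -0.017, 0.001, -0.001]
contact_force: [1.2, -1.8, 1.2]
opening: 0.001
4.1167 case [-0.0004 -0.1739  0.1131] F case [ 1.25 -1.71  1.18] open 0.001186385619103786 [-0.49  0.16  1.96  0.    1.02 -0.46]
world [ 0.538  -0.0166  0.115 ] xyz [ 0.0004 -0.1529 -0.0017] dr [-0.0014 -0.0019  0.0002]
```

```bash
python3 -m jog '[{"grip":1,"xyz":[0,-0.010,0],"dr":[0,0,0]},{"grip":1,"xyz":[0,-0.020,0],"dr":[0,0,0]},{"grip":1,"xyz":[0,-0.030,0],"dr":[0,0,0]},{"grip":1,"xyz":[0,-0.040,0],"dr":[0,0,0]},{"grip":1,"xyz":[0,-0.050,0],"dr":[0,0,0]},{"grip":1,"xyz":[0,-0.060,0],"dr":[0,0,0]},{"grip":1,"xyz":[0,-0.070,0],"dr":[0,0,0]},{"grip":1,"xyz":[0,-0.080,0],"dr":[0,0,0]},{"grip":1,"xyz":[0,-0.090,0],"dr":[0,0,0]},{"grip":1,"xyz":[0,-0.100,0],"dr":[0,0,0]},{"grip":1,"xyz":[0,-0.110,0],"dr":[0,0,0]},{"grip":1,"xyz":[0,-0.116,0],"dr":[0,0,0]}]'
python3 -c "
from h import *
rep();todo(0,-.021,.115)"
```

```text
time: 5.12
eef_pos: [0.5356, -0.0525, 0.1127]
tcp_rot: [1.0, -0.017, -0.0, -0.001]
contact_force: [0.0, -1.4, 0.2]
opening: 0.001
5.1167 case [-0.0012 -0.0569  0.1127] F case [ 0.09 -1.37  0.17] open 0.0010052920597922994 [-0.29  0.12  2.01  0.    1.02 -0.26]
world [ 0.538  -0.0166  0.115 ] xyz [ 0.0012 -0.0359 -0.0022] dr [-0.0024  0.0001  0.0011]
```

```bash
python3 -m jog '[{"grip":1,"xyz":[0,-0.006,-0.001],"dr":[0,0,0]},{"grip":1,"xyz":[0,-0.012,-0.001],"dr":[0,0,0]},{"grip":1,"xyz":[0,-0.018,-0.001],"dr":[0,0,0]},{"grip":1,"xyz":[0,-0.023,-0.001],"dr":[0,0,0]},{"grip":1,"xyz":[0,-0.027,-0.001],"dr":[0,0,0]},{"grip":1,"xyz":[0,-0.030,-0.001],"dr":[0,0,0]}]'
python3 -c "
from h import *
rep();todo(0,-.021,.115)"
```

```text
time: 5.62
eef_pos: [0.5365, -0.0235, 0.1137]
tcp_rot: [1.0, -0.017, -0.0, -0.001]
contact_force: [-0.5, -1.5, 0.2]
opening: 0.001
5.6167 case [-0.0012 -0.0279  0.1137] F case [-0.46 -1.48  0.18] open 0.001387137629928791 [-0.23  0.11  2.01  0.    1.02 -0.2 ]
world [ 0.538  -0.0166  0.115 ] xyz [ 0.0012 -0.0069 -0.0013] dr [-0.002   0.0004  0.0007]
```

```bash
python3 -m jog '[{"grip":1,"xyz":[0,-0.002,-0.001],"dr":[0,0,0]},{"grip":1,"xyz":[0,-0.004,-0.001],"dr":[0,0,0]},{"grip":1,"xyz":[0,-0.006,-0.001],"dr":[0,0,0]},{"grip":1,"xyz":[0,-0.008,-0.001],"dr":[0,0,0]}]'
python3 -c "
from h import *
rep()"
python3 -m jog '[{"grip":1,"xyz":[0,-0.0015,0],"dr":[0,0,0]},{"grip":1,"xyz":[0,-0.002,0],"dr":[0,0,0]}]'
python3 -c "
from h import *
rep()"
```

```text
time: 5.95
eef_pos: [0.5373, -0.017, 0.1152]
tcp_rot: [1.0, -0.016, 0.0, 0.001]
contact_force: [-2.1, -8.9, -1.1]
opening: 0.0
5.95 case [-0.0007 -0.0214  0.1152] F case [-1.75 -8.97 -1.05] open 0.00044338295047070266 [-0.22  0.11  2.01 -0.    1.02 -0.19]
time: 6.12
eef_pos: [0.5373, -0.017, 0.1153]
tcp_rot: [1.0, -0.016, 0.0, 0.003]
contact_force: [-2.6, -11.7, -1.5]
opening: -0.003
6.1167 case [-0.0007 -0.0214  0.1153] F case [ -2.23 -11.79  -1.46] open -0.0031574393087741275 [-0.22  0.11  2.01 -0.01  1.02 -0.18]
```

The force rose to 12 N with no more motion, at the predicted stop position, so the door is open. I'll back off horizontally, then rise and look.

```bash
python3 -m jog '[{"grip":1,"xyz":[0,0.01,0],"dr":[0,0,0]},{"grip":1,"xyz":[0,0.03,0],"dr":[0,0,0]},{"grip":1,"xyz":[0,0.034,-0.02],"dr":[0,0,0]},{"grip":1,"xyz":[-0.03,0.034,-0.04],"dr":[0,0,0]},{"grip":1,"xyz":[-0.055,0.034,-0.05],"dr":[0,0,0]},{"grip":1,"xyz":[-0.055,0.034,-0.05],"dr":[0,0,0]},{"grip":1,"xyz":[-0.055,0.034,-0.05],"dr":[0,0,0]},{"grip":1,"xyz":[-0.055,0.034,-0.05],"dr":[0,0,0]}]'
python3 -c "
from h import *
for n in('top','side'):
  a=ctrl.read_camera(n)[:,:,::-1];cv2.imwrite(f'pics/{n}2.png',a)
  b=a[170:330,225:425] if n=='top' else a[150:290,170:330]
  cv2.imwrite(f'pics/{n}2z.png',cv2.resize(b,None,fx=3.75,fy=3.75,interpolation=cv2.INTER_CUBIC))
rep();todo(-.05,-.056,.078)"
```

```text
time: 6.78
eef_pos: [0.4818, -0.0461, 0.1652]
tcp_rot: [1.0, -0.017, 0.001, -0.001]
contact_force: [-0.4, -0.7, -0.6]
opening: 0.0
6.8833 case [-0.0553 -0.0524  0.1645] F case [-0.2   0.65 -0.59] open 0.002199900843123827 [-0.31 -0.07  2.1   0.    1.12 -0.27]
world [ 0.4868 -0.0499  0.078 ] xyz [0.0052 0.0038 0.0865] dr [-0.0025 -0.0008  0.0004]
```

View pics/side2z.png

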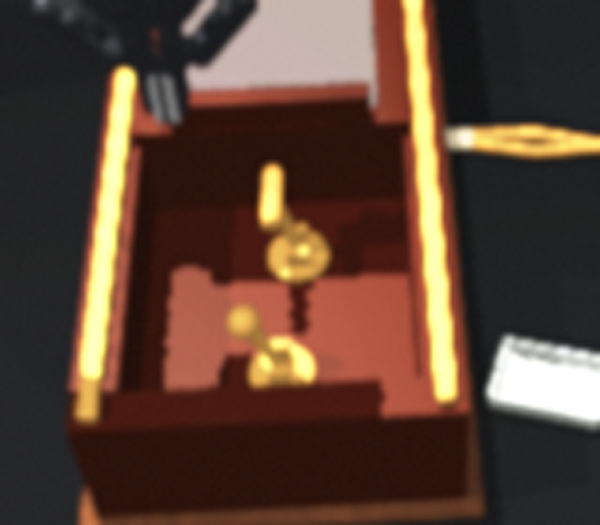

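View pics/top2.png

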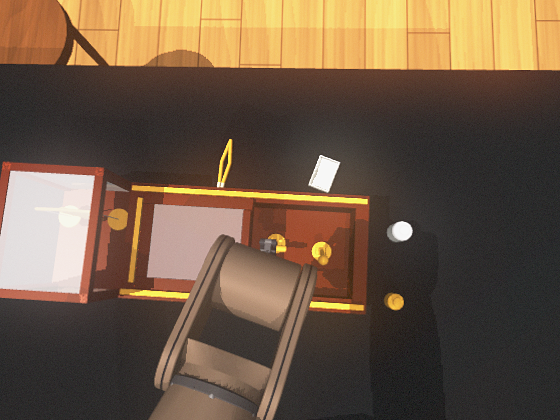

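The side view shows the door flat against its stop and the well open. The crossbar is at about (242,202) in the full image, as before, and the ball at about (234,235). I'll lower the closed fingers in front of the crossbar.

```bash
python3 -m jog '[{"grip":1,"xyz":[0.012,0.004,0.02],"dr":[0,0,0]},{"grip":1,"xyz":[0.012,0.004,0.045],"dr":[0,0,0]},{"grip":1,"xyz":[0.012,0.004,0.065],"dr":[0,0,0]},{"grip":1,"xyz":[0.012,0.004,0.080],"dr":[0,0,0]},{"grip":1,"xyz":[0.012,0.004,0.086],"dr":[0,0,0]},{"grip":1,"xyz":[0.012,0.004,0.086],"dr":[0,0,0]},{"grip":1,"xyz":[0.012,0.004,0.086],"dr":[0,0,0]}]'
python3 -c "
from h import *
rep();todo(.02,-.056,.078)"
```

```text
time: 7.47
eef_pos: [0.4935, -0.0504, 0.0788]
tcp_rot: [1.0, -0.017, 0.0, -0.001]
contact_force: [0.8, -0.1, 0.1]
opening: 0.004
7.4667 case [-0.0433 -0.0563  0.0788] F case [ 0.76 -0.07  0.08] open 0.0039566825706558026 [-0.31  0.08  2.12  0.    0.94 -0.28]
world [ 0.5568 -0.0523  0.078 ] xyz [ 0.0633 -0.0003  0.0009] dr [-0.0021 -0.0005  0.0006]
```

```bash
python3 -m jog '[{"grip":1,"xyz":[0.008,0,0.001],"dr":[0,0,0]},{"grip":1,"xyz":[0.014,0,0.001],"dr":[0,0,0]},{"grip":1,"xyz":[0.020,0,0.001],"dr":[0,0,0]},{"grip":1,"xyz":[0.026,0,0.001],"dr":[0,0,0]},{"grip":1,"xyz":[0.032,0,0.001],"dr":[0,0,0]},{"grip":1,"xyz":[0.038,0,0.001],"dr":[0,0,0]},{"grip":1,"xyz":[0.044,0,0.001],"dr":[0,0,0]},{"grip":1,"xyz":[0.049,0,0.001],"dr":[0,0,0]},{"grip":1,"xyz":[0.052,0,0.001],"dr":[0,0,0]}]'
python3 -c "
from h import *
rep()"
```

```text
time: 8.22
eef_pos: [0.5451, -0.0522, 0.0772]
tcp_rot: [1.0, -0.017, -0.0, -0.001]
contact_force: [-2.8, -0.6, -0.2]
opening: 0.001
8.2167 case [ 0.0083 -0.0563  0.0772] F case [-2.82 -0.69 -0.16] open 0.0007148467028105582 [-0.28  0.19  2.    0.    0.95 -0.25]
```

```bash
python3 -m jog '[{"grip":1,"xyz":[0.002,0,0],"dr":[0,0,0]},{"grip":1,"xyz":[0.004,0,0],"dr":[0,0,0]},{"grip":1,"xyz":[0.006,0,0],"dr":[0,0,0]},{"grip":1,"xyz":[0.008,0,0],"dr":[0,0,0]},{"grip":1,"xyz":[0.008,0,0],"dr":[0,0,0]}]'
python3 -c "
from h import *
rep()"
```

```text
time: 8.63
eef_pos: [0.5536, -0.0524, 0.0782]
tcp_rot: [1.0, -0.017, 0.001, -0.001]
contact_force: [-1.8, -0.3, -1.1]
opening: -0.0
8.6333 case [ 0.0168 -0.0563  0.0782] F case [-1.83 -0.41 -1.1 ] open -4.353906039132002e-05 [-0.28  0.21  1.98  0.    0.96 -0.25]
```

```bash
python3 -m jog '[{"grip":1,"xyz":[0.0015,0,0],"dr":[0,0,0]},{"grip":1,"xyz":[0.003,0,0],"dr":[0,0,0]},{"grip":1,"xyz":[0.004,0,0],"dr":[0,0,0]}]'
python3 -c "
from h import *
rep()"
python3 -m jog '[{"grip":1,"xyz":[0.001,0,0],"dr":[0,0,0]},{"grip":1,"xyz":[0.002,0,0],"dr":[0,0,0]}]'
python3 -c "
from h import *
rep()"
```

```text
time: 8.88
eef_pos: [0.5547, -0.0524, 0.0781]
tcp_rot: [1.0, -0.017, -0.003, -0.001]
contact_force: [-12.0, -0.4, 7.3]
opening: 0.001
8.8833 case [ 0.0179 -0.0562  0.0781] F case [-12.    -0.76   7.27] open 0.0011534708796762919 [-0.28  0.21  1.97  0.    0.97 -0.24]
time: 9.05
eef_pos: [0.5549, -0.0524, 0.078]
tcp_rot: [1.0, -0.016, -0.006, -0.001]
contact_force: [-17.4, -0.5, 10.5]
opening: -0.003
9.05 case [ 0.0181 -0.0562  0.078 ] F case [-17.32  -1.14  10.55] open -0.0034702097706054767 [-0.28  0.22  1.97 -0.    0.97 -0.24]
```

It's at the stop: 17 N with no more motion, at the predicted x. I'll back off, rise and move clear.

```bash
python3 -m jog '[{"grip":1,"xyz":[-0.01,0,0],"dr":[0,0,0]},{"grip":1,"xyz":[-0.035,0,0],"dr":[0,0,0]},{"grip":1,"xyz":[-0.045,0,0],"dr":[0,0,0]},{"grip":1,"xyz":[-0.045,0,-0.03],"dr":[0,0,0]},{"grip":1,"xyz":[-0.045,0,-0.07],"dr":[0,0,0]},{"grip":1,"xyz":[-0.045,0,-0.11],"dr":[0,0,0]},{"grip":1,"xyz":[-0.045,0,-0.15],"dr":[0,0,0]},{"grip":1,"xyz":[-0.045,0.03,-0.19],"dr":[0,0,0]},{"grip":1,"xyz":[-0.045,0.07,-0.2],"dr":[0,0,0]},{"grip":1,"xyz":[-0.045,0.11,-0.2],"dr":[0,0,0]},{"grip":1,"xyz":[-0.045,0.15,-0.2],"dr":[0,0,0]},{"grip":1,"xyz":[-0.045,0.19,-0.2],"dr":[0,0,0]}]'
python3 -m jog '[{"grip":1,"xyz":[0,0.04,0],"dr":[0,0,0]},{"grip":1,"xyz":[0,0.08,0],"dr":[0,0,0]},{"grip":1,"xyz":[0,0.12,0],"dr":[0,0,0]},{"grip":1,"xyz":[0,0.16,0],"dr":[0,0,0]},{"grip":1,"xyz":[0,0.18,0],"dr":[0,0,0]},{"grip":1,"xyz":[0,0.18,0],"dr":[0,0,0]},{"grip":1,"xyz":[0,0.18,0],"dr":[0,0,0]},{"grip":1,"xyz":[0,0.18,0],"dr":[0,0,0]}]'
python3 -c "
from h import *
for n in('top','side'):
  a=ctrl.read_camera(n)[:,:,::-1];cv2.imwrite(f'pics/{n}3.png',a)
  b=a[170:330,225:425] if n=='top' else a[170:330,180:340]
  cv2.imwrite(f'pics/{n}3z.png',cv2.resize(b,None,fx=4 if n=='top' else 3.75,fy=3.75,interpolation=cv2.INTER_CUBIC))
rep()"
```

```text
time: 10.05
eef_pos: [0.5083, -0.2426, 0.2798]
tcp_rot: [1.0, -0.017, 0.003, 0.001]
contact_force: [0.0, 1.3, -0.0]
opening: 0.001
time: 10.72
eef_pos: [0.5017, -0.4199, 0.2776]
tcp_rot: [1.0, -0.017, 0.001, -0.001]
contact_force: [0.0, -0.6, 0.6]
opening: 0.001
10.8167 case [-0.0222 -0.4245  0.2777] F case [-0.51 -0.46  0.06] open 0.0024153991909477363 [-0.85  0.21  1.58  0.    1.35 -0.82]
```

View pics/top3z.png

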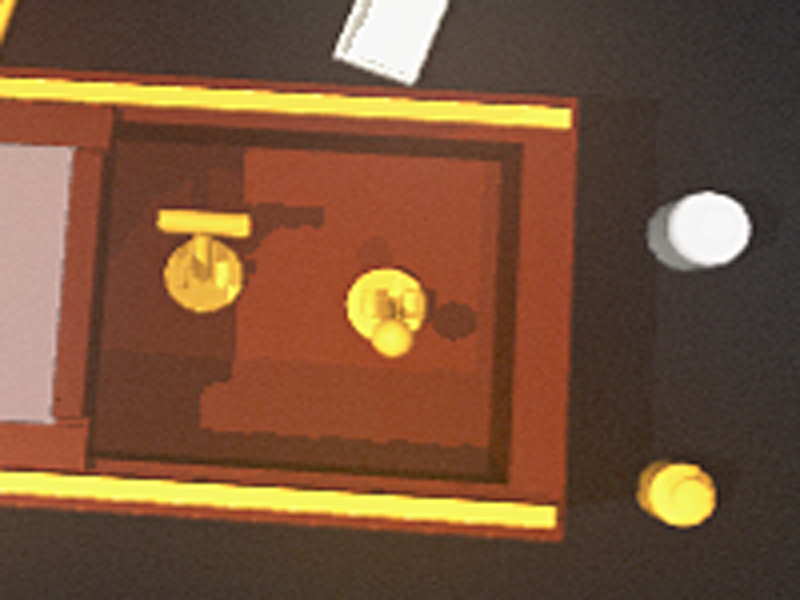

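View pics/side3z.png

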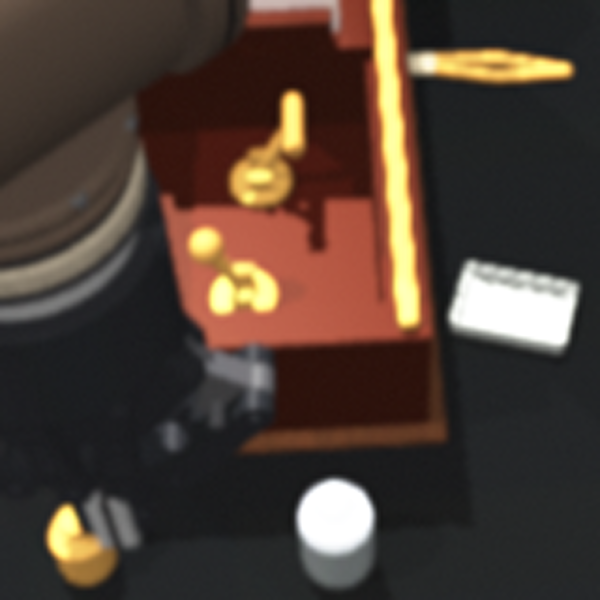

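View pics/top3.png

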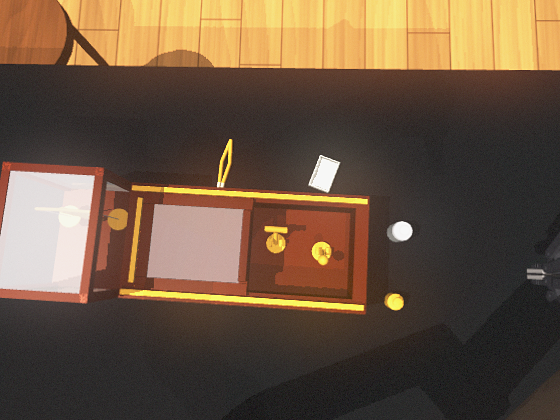

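```bash
python3 -c "
from h import *
v=tri(zt(204,223),zs(292,124));print('vent',inv(P,v.x),v.fun.round(1))
v=tri(zt(393,337),zs(206,243));print('ball',inv(P,v.x))
for q in ((104,150),(86,420)): print('rail R edge',inv(P,at_z('top',zt(*q),.1315)))
for q in ((113,110),(88,468)): print('frame R edge',inv(P,at_z('top',zt(*q),.1085)))
a=cv2.imread('pics/top0.png').astype(int);b=cv2.imread('pics/top3.png').astype(int);d=abs(a-b).max(2)
for n,(x,y) in dict(weight=(395,301),bottle=(401,231),boat=(324,174),forceps=(225,162),ball=(323,260)).items(): print(n,d[y-12:y+12,x-12:x+12].max())
rep()"
```

```text
vent [ 0.03639022 -0.05606531  0.08708665] [ 0.   0.3  0.3 -0.1]
ball [-0.01607288 -0.14931134  0.08910156]
rail R edge [ 0.065971   -0.00970498  0.1315    ]
rail R edge [-0.06429258 -0.01085698  0.1315    ]
frame R edge [ 0.08978304 -0.0100993   0.1085    ]
frame R edge [-0.08835143 -0.01105635  0.1085    ]
weight 21
bottle 15
boat 42
forceps 41
ball 139
10.8167 case [-0.0222 -0.4245  0.2777] F case [-0.51 -0.46  0.06] open 0.0024153991909477363 [-0.85  0.21  1.58  0.    1.35 -0.82]
```

```bash
python3 -c "
from plant import ctrl
print(ctrl.sign_off())"
```

```text
the job is handed in; nothing more can be done
None
```

The door is fully open and the vent lever is at its shut stop; I handed the job in at about 10.8 s. I pushed the door by the right-hand face of its rail with the closed fingers, then pushed the crossbar over, away from the robot. The arm then backed off, rose and moved clear.

**Last checks:**
- **Door:** the rail's right face is at case y of about -10 mm, so the slide is about 0.20 m. The push rose to about 12 N at the stop with no more movement. The frame looks flat in its grooves.
- **Vent:** the crossbar is at case (36, -56, 87) mm, which is about 0.49 of the 0.5 rad lean away from the robot. That angle depends on my rough estimate of where the pivot is. The push rose to about 17 N with no more movement, so I take it as being at the stop.
- **Ball-ended lever:** it measures within 0.3 mm of where it started.
- **Things around the case:** the weight, bottle, boat and forceps look unmoved in the before and after pictures.
- **Robot:** it finished about 0.28 m up, to the right of the case, with forces within sensor noise.

No check failed. The top-camera picture did change around the ball lever, as expected, because the glass no longer covers it.

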